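# Unlatch the transit case at the packing bench

## Robot

A 7-joint arm with a two-finger parallel gripper is mounted at the origin on the work surface. World frame = base frame: x ahead of the robot, y to its left, z up, the work surface at z = 0. Lengths are in m, angles in rad, forces in N, time in s.
With the tool pointing down it reaches from about 0.4 to 0.85 m from the base axis. Payload 4.5 kg.
Tool frame: the origin (TCP) lies where the fingers leave the gripper's body, on its centre line; the fingertips stand 64 mm ahead of it and the grasp point (between the pads) lies 45 mm ahead of it; z points along the fingers, y is the direction in which the jaws open and shut (so a half turn about z gives the same grasp; the last joint's range is limited). The gripper opens to 88 mm and grips with 3 to 60 N. Pads are 18 mm wide; open, the fingers measure 123 mm over their backs; the gripper's body (75 mm by 187 mm) begins 45 mm behind the grasp point.
Start: joints at [0.034, 0.689, -0.195, 1.565, 0.157, 0.902, -0.215], TCP at [0.625, 0, 0.303] pointing down, gripper open.
Joint ranges: [-3.01, 3.01], [-0.46, 2.08], [-1.47, 1.51], [0.13, 2.56], [-1, 4.14], [0.04, 2.09], [-2.66, 2.66]. Speed limits (rad/s): [2.57, 2.57, 3.14, 3.14, 3.14, 3.14, 3.14].

## Interface

Orientations are given as a unit quaternion [x, y, z, w].
In Python, from plant import monitor, snapshot, workorder, finder gives the robot as it stands.
- The arm moves only by the tool carry_out, never from a script. Its argument "motion" is one flat list of numbers, 6 for each row, row after row: the shift along the tool's x, y, z in cm, then the turn, a rotation vector about the tool's x, y, z in rad. In form: [x, y, z, rx, ry, rz, x, y, z, rx, ry, rz, ...]. A call has 1 to 8 rows; each row shifts and turns the commanded pose from where the row before left it, along the tool's axes as they then stand; what a row does not reach is not made up. A row lasts 1/8 s, in which the tool goes at most 62.5 mm and 10.7 degrees, less where a joint would pass 70% of its speed; a pose out of reach is approached as far as the arm can. A call with a gripper value outside its range is refused whole. "hand" is the finger opening in cm, from 0 to 8.81, set as the call begins (left out, the last holds). The fingers move at their own pace and stop on an object; "grip_force" is the grip in N (left out, the last holds). Time passes only in rows, so rows that do not move let the fingers close. It gives the time, the measured TCP pose, the force and the opening at its end, in the units of the state.
- monitor.get_state(): the state, without advancing time (a new reading comes with each control period).
- snapshot(name): name is "scene" or "side" or "wrist"; returns a dict with "frame" (400x640x3 uint8, red, green, blue), "range_z" (400x640 float32, m along the optical axis (not along the pixel's ray), 0 where there is no reading), "fx", "fy", "cx", "cy" (pixels), "rvec" (rotation vector, rad) and "tvec" (3), from world to camera coordinates, as OpenCV has them; the wrist camera has in their place "hand_eye" (4x4, takes a point from camera to tool coordinates, whose origin is the TCP and whose axes are the flange's). Camera axes: x right, y down, z forward; pixel columns grow to the right and rows downward; lengths in m; the calibration is good to about 2 mm. A picture is of the moment at which its call begins: read the wrist's pose just before it.
- workorder.finish_job(): hands the job in, once; it reports no verdict.
Trained networks look in a picture, given as the dict that the camera call returned (one of the last four; its "shot" number tells which), for a name from the list of things; names that differ only in an ending like _2 or _b are one class to them, and where a whole thing is asked for, a point or a joint stands for the part that bears it (a point fixed in the world has none). Each returns a list of dicts, best first, with "p" (0 to 1); they miss things now and then, are a little off and sometimes report something else, mostly with a low value. They report only what shows in the picture. A call takes as long as a camera call.
- finder.masks_of(picture, thing): "pixels" (400x640 bool, what is visible of it) and "extent" ([left, top, right, bottom] in pixels, round what is visible of it).
The state is a dict: "clock": time; "q": joint angles; "qd": joint speeds; "joint_torque": joint torques, N m; "tool_pos": TCP position; "eef_rot": TCP orientation; "contact_force": force on the tool from outside, world axes, zero at the start; "moment": the same for the moment, N m; "opening": opening from 0.0 (shut) to 1.0 (fully open).
Only numpy, scipy, OpenCV 4.12 (cv2) and the standard library are available. Lean on these libraries where they do the work, as an engineer would, in place of code of your own. Each camera call takes 0.05 s, during which the arm holds its last target. There are 200 camera calls.

## Task

Unlatch the aluminium transit case on the packing bench: press its release button gently until the T-handle pops up out of its recess, then turn the handle clockwise just until it meets its stop and the lid springs ajar, without wrenching it against the stop. Leave the handle up and turned with the lid ajar, and leave the other things on the bench where they are.

Things in the scene. Friction and masses are not known exactly. Their poses are not given: they have to be found in the camera images.
- case: Fixed, shut aluminium case, dark corners, 320 (x) by 420 (y) mm, 142 mm high. Origin: centre of its underside; z up, front is -x. The front 146 mm of its top is a fixed deck: at x -85, y -45 a dark recess frame (50 by 122 mm outside, 12 mm high) holds the T-handle with 9 mm gaps beside the bar (no room for fingers); at x -85, y +50 stands the release button. The lid is behind it.
- button_seat (a point): Point on the deck's top at the centre of the button, an upright steel cylinder 22 mm across in a flat collar (36 mm, 3 mm high). Axes as the case's. The cap stands 11 to 23 mm above this point, differing from case to case and not measured: feel for it. It sinks 6 mm to a hard stop on a spring (2.5 N, plus 1 N per mm) and frees the handle about 4 mm down, at 6 to 8 N.
- handle_bar (a point): Centre of the T-handle's steel cross bar, 80 mm long (own y), 14 mm wide (own x), 12 mm high, on a 14 mm round stem. At the start it lies along the case's y, flush in the recess, centre 7 mm above the deck's top. Popped up, its centre is 37 mm above the deck's top, 25 mm above the frame, to be pinched across its width from above. These axes turn with it.
- handle (a joint): How far the T-handle stands out of its recess, m: 0 flush (held by a catch), 0.030 popped up. A light spring (3 to 6 N) drives it up; it can be pushed down again by hand.
- latch (a joint): Turn of the T-handle about its upright stem, rad: 0 at the start, grows clockwise seen from above. It turns only once popped up, drags with about 0.3 to 0.5 N m, stays where it is left, and frees the lid at about 1.2. At 1.32 it meets a springy stop (5 N m more per rad), felt as a rising torque; beyond 1.46 the stop is being wrenched.
- tape_gun: Bystander: loose bench tape dispenser, grey, 150 by 55 mm, 98 mm high, beside the case's +y side. Origin: centre of its underside.
- scanner: Bystander: loose black pistol-grip barcode scanner lying on its side, about 110 by 150 mm, 36 mm high, beside the case's -y side. Origin: on its underside where grip and head meet.
- label_roll: Bystander: loose white roll of labels standing on end, 90 mm across, 60 mm high, in front of the case. Origin: centre of its underside.
- lid_edge (a point): Middle of the top front edge of the lid, which is the rear 172 mm of the case's top, hinged along the case's far (+x) edge. Shut (held by the latch) it lies at x -12, z 142 mm in the case frame. Once the latch is turned clear, the lid's seal springs this edge up about 20 mm, to its stay.
- release: The release button with the rocker under the deck that carries it. Origin: the rocker's pivot, hidden, at x -85, y -59, z 132 mm in the case frame, so it says nothing of the button's height. More than 20 N on the button is too much.

How it is judged:
By the outcome, as a careful person would: the job done as asked, in the order asked, and still so for the second after the job is handed in, with the robot touching nothing.
It also fails if it takes over 54 s, if anything falls off the work surface, if the arm or the gripper's body presses on something with over 40 N, if the wrist force passes 120 N, or if a joint passes its speed limit or range.

## Working session

There is one attempt and no reset: what is moved stays moved. The work goes in short steps, Python scripts to look and compute and a tool call to move; the robot and the scene stay as the last step left them, time stands still between calls to the robot, and variables do not carry over. Pictures are saved under pics/ and viewed, about 8 in all and at most 12, crops included, and the job is handed in when it is done.

Besides the shell and the picture viewer there is one more tool, called after "Call:" in YAML: its name, and indented under it one key for each argument. carry_out: Moves the arm, as the interface text tells. Its arguments: {"type":"object","properties":{"motion":{"type":"array"},"hand":{"type":"number"},"grip_force":{"type":"number"}},"required":["motion"]}

```bash
mkdir -p pics; cat > h.py <<'E'
import numpy as np, cv2
from scipy.spatial.transform import Rotation as R
from plant import monitor, snapshot, workorder, finder
def T_world(p, st=None):
    M=np.eye(4)
    if "hand_eye" in p:
        W=np.eye(4); W[:3,:3]=R.from_quat(st["eef_rot"]).as_matrix(); W[:3,3]=st["tool_pos"]
        return W@np.array(p["hand_eye"])
    M[:3,:3]=R.from_rotvec(np.ravel(p["rvec"])).as_matrix(); M[:3,3]=np.ravel(p["tvec"])
    return np.linalg.inv(M)
def cloud(p, st=None):
    z=p["range_z"]; v,u=np.mgrid[:400,:640]
    P=np.stack([(u-p["cx"])/p["fx"]*z,(v-p["cy"])/p["fy"]*z,z],-1)
    M=T_world(p,st); Q=P@M[:3,:3].T+M[:3,3]; Q[z<=0]=np.nan
    return Q
def save(p,n): cv2.imwrite(f"pics/{n}.png",p["frame"][...,::-1])
E
python3 - <<'E'
from h import *
st=monitor.get_state(); print({k:np.round(v,3).tolist() for k,v in st.items()})
np.set_printoptions(precision=4,suppress=True)
ims=[]
for n in ["scene","wrist"]:
    st=monitor.get_state(); p=snapshot(n); Q=cloud(p,st); ims.append(p["frame"]); np.save(n,Q)
    for t in ["case","button_seat","release","handle_bar","lid_edge","tape_gun","scanner","label_roll"]:
        try: r=finder.masks_of(p,t)
        except Exception as e: print(n,t,e); continue
        for d in r[:1]:
            m=d["pixels"]; q=Q[m]; q=q[~np.isnan(q[:,0])]
            print(n,t,round(d["p"],2),d["extent"],m.sum(), np.median(q,0) if len(q) else None, np.percentile(q,[2,98],axis=0).ravel() if len(q) else None)
cv2.imwrite("pics/a.png",cv2.resize(np.vstack(ims),(800,1000))[...,::-1][:500])
cv2.imwrite("pics/b.png",ims[1][...,::-1])
E
```

```text
{'clock': 0.0, 'q': [0.034, 0.69, -0.195, 1.566, 0.157, 0.903, -0.215], 'qd': [0.001, 0.001, 0.001, 0.001, -0.001, 0.0, -0.0], 'joint_torque': [0.0, -52.757, -1.267, -15.343, -0.053, 0.007, 0.0], 'tool_pos': [0.624, -0.0, 0.302], 'eef_rot': [0.707, 0.707, -0.001, -0.001], 'contact_force': [-0.472, 0.045, -0.341], 'moment': [-0.032, -0.012, 0.027], 'opening': 1.003}
scene case 0.94 [204.8, 146.6, 360.1, 309.5] 16617 [0.5676 0.1423 0.1417] [ 0.4246 -0.0856  0.0373  0.7393  0.3152  0.1536]
scene release 0.3 [198.6, 148.2, 362.5, 309.2] 16328 [0.5696 0.1429 0.1417] [ 0.4269 -0.085   0.072   0.7379  0.3147  0.1535]
scene handle_bar 0.52 [311.1, 192.1, 323.8, 214.7] 141 [0.5044 0.0629 0.1537] [0.4968 0.0242 0.1461 0.5116 0.097  0.1578]
scene lid_edge 0.89 [201.1, 153.1, 303.3, 284.4] 7715 [0.6577 0.1539 0.1418] [ 0.5764 -0.0248  0.1371  0.7413  0.3121  0.1465]
scene tape_gun 0.92 [253.5, 303.3, 309.6, 337.3] 1125 [0.4952 0.3789 0.0605] [0.4297 0.3518 0.0022 0.5689 0.4049 0.0952]
scene scanner 0.87 [299.6, 105.9, 342.9, 147.9] 651 [ 0.5908 -0.2161  0.0273] [ 0.5587 -0.312   0.0026  0.6666 -
[... 306 characters left out ...]
, 302.7] 105096 [0.5925 0.0646 0.1421] [ 0.4382 -0.0884  0.1403  0.7435  0.1532  0.1546]
wrist release 0.63 [124.5, 1.3, 166.0, 22.2] 712 [0.5069 0.1459 0.161 ] [0.4943 0.1415 0.1454 0.5132 0.1529 0.1646]
wrist handle_bar 0.59 [160.1, 85.9, 198.1, 188.9] 2106 [0.5089 0.061  0.1544] [0.5002 0.0204 0.1462 0.5143 0.0953 0.1561]
wrist lid_edge 0.6 [255.0, 0.0, 487.8, 299.1] 57101 [0.6616 0.0636 0.1421] [ 0.5827 -0.0902  0.1405  0.7469  0.1536  0.1447]
wrist scanner 0.8 [285.6, 295.3, 357.9, 365.3] 1155 [ 0.5899 -0.2593  0.0282] [ 0.5611 -0.3124  0.0141  0.6776 -0.1823  0.0355]
wrist label_roll 0.67 [37.3, 96.8, 107.0, 177.5] 3733 [0.3325 0.0473 0.0595] [0.3073 0.0055 0.019  0.3657 0.0884 0.0613]
```

View pics/b.png

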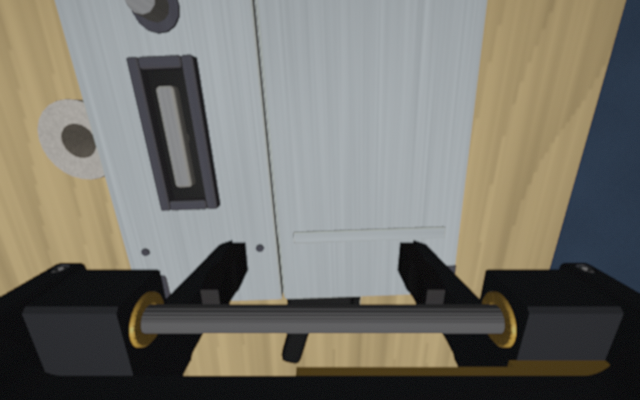

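```bash
python3 - <<'E'
from h import *
np.set_printoptions(precision=4,suppress=True)
# raised frame + button from both clouds; case yaw from lid/deck outline
for n in ["scene","wrist"]:
    Q=np.load(n+".npy").reshape(-1,3); Q=Q[~np.isnan(Q[:,0])]
    a=Q[(abs(Q[:,2]-.1417)<.004)&(Q[:,0]>.38)&(Q[:,0]<.8)]
    print(n,"deck z",np.median(a[:,2]),cv2.minAreaRect((a[:,:2]*1000).astype(np.float32)))
    f=Q[(Q[:,2]>.149)&(Q[:,2]<.175)&(Q[:,0]>.45)&(Q[:,0]<.56)]
    fr=f[(f[:,1]<.128)&(f[:,1]>-.02)]; print("frame",len(fr),cv2.minAreaRect((fr[:,:2]*1000).astype(np.float32)),np.median(fr,0))
    b=f[(f[:,1]>.135)&(f[:,1]<.185)]; 
    if len(b): print("btn",len(b),b.min(0),b.max(0),np.median(b,0),np.percentile(b[:,2],[50,80,90,97]))
E
```

```text
scene deck z 0.14172330719976134 ((582.1130981445312, 271.1993713378906), (321.0973205566406, 752.7597045898438), 2.1106224060058594)
frame 501 ((504.7361755371094, 58.13227844238281), (49.811214447021484, 122.57160186767578), 1.835877776145935) [0.5046 0.0598 0.1535]
btn 61 [0.4881 0.1419 0.1493] [0.5106 0.1636 0.1673] [0.5006 0.1532 0.1624] [0.1624 0.1641 0.165  0.1662]
wrist deck z 0.14199343758157762 ((592.0545654296875, 29.036697387695312), (320.3575439453125, 266.8153381347656), 2.1822071075439453)
frame 6900 ((506.7153015136719, 57.59952163696289), (51.403160095214844, 122.02153015136719), 2.7302958965301514) [0.5075 0.065  0.1537]
btn 607 [0.4921 0.141  0.149 ] [0.5137 0.1539 0.1654] [0.506  0.1459 0.1622] [0.1622 0.1635 0.164  0.1645]
```

The wrist picture shows the recess frame and bar (bar at about 160–198, 86–188) and the button at the top left (about 145, 8). The case is turned about +2.2°. I put the button near (0.502, 0.153), with the cap top near z 0.164. Next I move above it with the fingers shut.

Call:
carry_out:
  motion: [3, -2.4, 0, 0, 0, 0, 3, -2.4, 0, 0, 0, 0, 3, -2.4, 0, 0, 0, 0, 3, -2.4, 0, 0, 0, 0, 3.2, -2.6, 0, 0, 0, 0, 0, 0, 2, 0, 0, -0.038, 0, 0, 1.5, 0, 0, 0, 0, 0, 0, 0, 0, 0]
  hand: 0
  grip_force: 20

```text
clock: 1.9
tool_pos: [0.5025, 0.1519, 0.2671]
eef_rot: [0.693, 0.72, -0.001, -0.0]
contact_force: [0.9, 0.0, -0.0]
opening: 0.119
```

```bash
python3 - <<'E'
from h import *
np.set_printoptions(precision=4,suppress=True)
st=monitor.get_state(); print(st["tool_pos"],st["eef_rot"],st["contact_force"],st["opening"])
for n in ["wrist","side"]:
    st=monitor.get_state(); p=snapshot(n); Q=cloud(p,st); save(p,"c_"+n); np.save(n+"2",Q)
    for t in ["release","handle_bar"]:
        for d in finder.masks_of(p,t)[:1]:
            q=Q[d["pixels"]]; q=q[~np.isnan(q[:,0])]; print(n,t,round(d["p"],2),d["extent"],np.median(q,0),np.percentile(q,[2,98],axis=0).ravel())
    f=Q.reshape(-1,3); f=f[(f[:,2]>.149)&(f[:,2]<.172)&(abs(f[:,0]-.502)<.03)&(abs(f[:,1]-.153)<.03)]
    if len(f): print(n,"btn",len(f),f.min(0),f.max(0),np.percentile(f[:,2],[50,80,90,97]))
E
python3 -c "
import cv2,numpy as np
a=cv2.imread('pics/c_wrist.png');b=cv2.imread('pics/c_side.png')
cv2.imwrite('pics/c.png',cv2.resize(np.vstack([a,b]),(480,600)))"
```

```text
[0.5025 0.1519 0.2671] [ 0.6935  0.7205 -0.0009 -0.0004] [ 0.9392  0.0074 -0.0122] 0.11942466933479276
wrist release 0.67 [306.5, 204.4, 334.3, 240.7] [0.5024 0.1557 0.1629] [0.4925 0.1437 0.1461 0.5123 0.1633 0.1644]
wrist handle_bar 0.56 [316.6, 280.0, 330.7, 364.5] [0.506  0.0491 0.1545] [0.4984 0.021  0.1468 0.5136 0.098  0.1558]
wrist btn 811 [0.4917 0.1423 0.1491] [0.5134 0.1638 0.1649] [0.163  0.1637 0.164  0.1643]
side release 0.4 [292.2, 176.1, 300.5, 179.3] [0.5015 0.1439 0.1605] [0.4952 0.1396 0.1514 0.508  0.1559 0.1647]
side handle_bar 0.39 [297.7, 193.6, 307.3, 206.8] [0.5061 0.0492 0.1536] [0.4995 0.0162 0.1445 0.5142 0.0885 0.1569]
side btn 46 [0.4928 0.1391 0.149 ] [0.5121 0.1584 0.1655] [0.1605 0.163  0.1639 0.1649]
```

View pics/c.png

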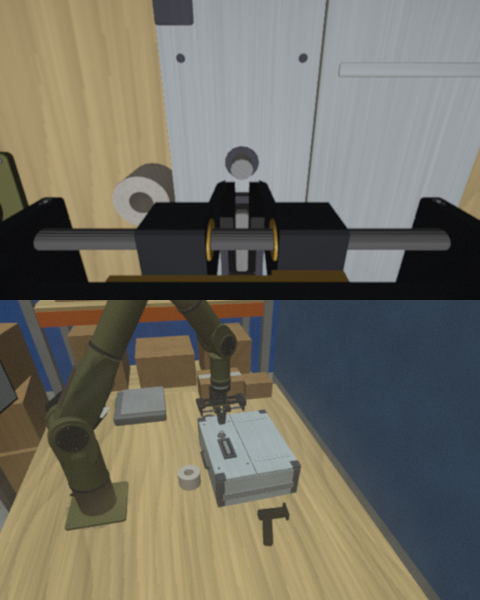

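The upper half is the wrist view: the button is at about (241, 160) in the composite, just ahead of the closing fingers. The lower half is the side view: the tool is over the button and everything on the bench is undisturbed. The tool is lined up to about 1 mm, so I go down to about 6 mm above the cap.

Call:
carry_out:
  motion: [0.1, 0, 1.2, 0, 0, 0, 0, 0, 1.2, 0, 0, 0, 0, 0, 0.8, 0, 0, 0, 0, 0, 0, 0, 0, 0, 0, 0, 0, 0, 0, 0]

```text
clock: 2.82
tool_pos: [0.5031, 0.1531, 0.2357]
eef_rot: [0.694, 0.72, 0.0, 0.0]
contact_force: [-0.2, -0.1, -0.0]
opening: 0.008
```

Call:
carry_out:
  motion: [0, 0, 0.1, 0, 0, 0, 0, 0, 0.1, 0, 0, 0, 0, 0, 0.1, 0, 0, 0, 0, 0, 0.1, 0, 0, 0, 0, 0, 0, 0, 0, 0]

```text
clock: 3.45
tool_pos: [0.5029, 0.153, 0.2317]
eef_rot: [0.694, 0.72, -0.0, -0.0]
contact_force: [1.0, 0.1, -0.2]
opening: 0.005
```

Tip at about z 0.168. I continue in 1 mm steps.

Call:
carry_out:
  motion: [0, 0, 0.1, 0, 0, 0, 0, 0, 0.1, 0, 0, 0, 0, 0, 0.1, 0, 0, 0, 0, 0, 0, 0, 0, 0]

```text
clock: 3.95
tool_pos: [0.503, 0.153, 0.2286]
eef_rot: [0.694, 0.72, -0.0, 0.0]
contact_force: [-0.4, -0.4, -0.2]
opening: 0.004
```

Call:
carry_out:
  motion: [0, 0, 0.1, 0, 0, 0, 0, 0, 0.1, 0, 0, 0, 0, 0, 0, 0, 0, 0]

```text
clock: 4.32
tool_pos: [0.5031, 0.1533, 0.227]
eef_rot: [0.693, 0.72, 0.0, 0.0]
contact_force: [-0.8, 0.6, 4.3]
opening: 0.009
```

Contact at 4.3 N, about 1.5 mm down. I keep pressing gently.

Call:
carry_out:
  motion: [0, 0, 0.1, 0, 0, 0, 0, 0, 0.05, 0, 0, 0, 0, 0, 0, 0, 0, 0]

```text
clock: 4.7
tool_pos: [0.5031, 0.1536, 0.2256]
eef_rot: [0.693, 0.721, 0.001, -0.0]
contact_force: [-0.7, 0.5, 6.0]
opening: 0.004
```

Call:
carry_out:
  motion: [0, 0, 0.05, 0, 0, 0, 0, 0, 0.05, 0, 0, 0, 0, 0, 0, 0, 0, 0]

```text
clock: 5.08
tool_pos: [0.5031, 0.1538, 0.2246]
eef_rot: [0.693, 0.721, 0.001, -0.0]
contact_force: [-1.2, 1.5, 5.8]
opening: 0.005
```

```bash
cat > bar.py <<'E'
from h import *
np.set_printoptions(precision=4,suppress=True)
def bar():
  for n in ["scene","side","wrist"]:
    st=monitor.get_state(); p=snapshot(n); Q=cloud(p,st)
    for d in finder.masks_of(p,"handle_bar")[:1]:
        q=Q[d["pixels"]]; q=q[~np.isnan(q[:,0])]
        print(n,round(d["p"],2),d["extent"],np.median(q,0),np.percentile(q[:,2],[5,50,95]))
  return st
if __name__=="__main__":
  st=bar(); print(st["tool_pos"],st["contact_force"],st["moment"])
E
python3 bar.py
```

```text
side 0.66 [298.0, 185.1, 308.0, 199.9] [0.5048 0.0506 0.1829] [0.1492 0.1829 0.1862]
wrist 0.88 [313.0, 351.2, 331.8, 364.5] [0.5048 0.0971 0.1801] [0.1751 0.1801 0.1838]
[0.5031 0.1538 0.2246] [-0.198   0.5191  6.4316] [ 0.2194  0.202  -0.0434]
```

The handle has popped up (bar top now z≈0.184) with a peak of about 6.4 N. Next I lift, open the jaws and move over the bar.

Call:
carry_out:
  motion: [0, 0, -1.5, 0, 0, 0, 0, 0, -3, 0, 0, 0, 0, 0, -3, 0, 0, 0, -3, 0, 0, 0, 0, 0, -3.5, 0, 0, 0, 0, 0, -3, 0, 0, 0, 0, 0, 0, 0, 0, 0, 0, 0]
  hand: 5

```text
clock: 6.25
tool_pos: [0.5066, 0.055, 0.2997]
eef_rot: [0.695, 0.719, -0.001, 0.001]
contact_force: [1.0, 0.6, -0.1]
opening: 0.564
```

```bash
python3 - <<'E'
from h import *
np.set_printoptions(precision=4,suppress=True)
ims=[]
for n in ["scene","side","wrist"]:
    st=monitor.get_state(); p=snapshot(n); Q=cloud(p,st); ims.append(p["frame"])
    f=Q.reshape(-1,3); f=f[(f[:,2]>.177)&(f[:,2]<.192)&(abs(f[:,0]-.505)<.03)&(abs(f[:,1]-.058)<.06)]
    if len(f)>5: print(n,"bar",len(f),cv2.minAreaRect((f[:,:2]*1000).astype(np.float32)),np.median(f[:,2]))
print(st["tool_pos"],st["eef_rot"],st["contact_force"],st["opening"])
a=cv2.resize(ims[0],None,fx=2.5,fy=2.5)[300:800,450:1050]
cv2.imwrite("pics/d.png",np.vstack([ims[2][:,20:620],a])[...,::-1][::1,::1]); 
im=cv2.imread("pics/d.png"); cv2.imwrite("pics/d.png",cv2.resize(im,None,fx=.66,fy=.66))
E
```

```text
scene bar 119 ((504.78314208984375, 63.097137451171875), (13.875105857849121, 69.323486328125), 2.636997699737549) 0.18435033510264165
side bar 90 ((507.20086669921875, 53.18947219848633), (14.012419700622559, 80.53233337402344), 1.8620221614837646) 0.18350616326657793
wrist bar 1806 ((505.9623107910156, 58.04876708984375), (13.67918586730957, 79.56082153320312), 2.7042038440704346) 0.18452304831286445
[0.5067 0.0586 0.2996] [ 0.6936  0.7204  0.0005 -0.    ] [0.4222 0.5423 0.1886] 0.5634505268457923
```

View pics/d.png

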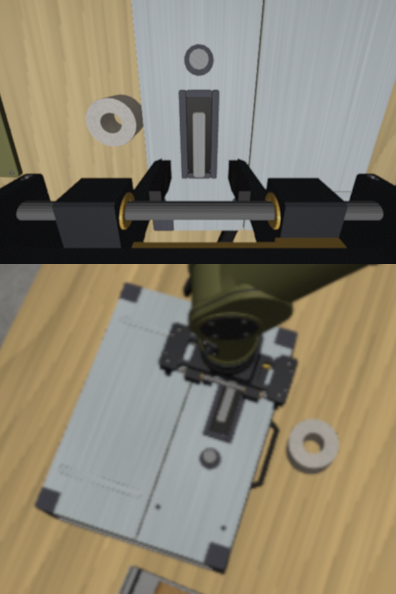

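The upper view is the wrist camera: the raised bar at about (200, 143) sits centred between the open fingers. The lower crop is the scene camera: the bar is up and the roll undisturbed. The measured bar centre is (0.506, 0.058), under the tool. I descend and grip.

Call:
carry_out:
  motion: [0, -0.05, 2, 0, 0, 0, 0, 0, 2, 0, 0, 0, 0, 0, 2, 0, 0, 0, 0, 0, 1, 0, 0, 0, 0, 0, 0.4, 0, 0, 0, 0, 0, 0, 0, 0, 0]

```text
clock: 7.15
tool_pos: [0.5063, 0.0585, 0.2254]
eef_rot: [0.693, 0.721, 0.0, 0.0]
contact_force: [-0.6, -0.0, -0.5]
opening: 0.567
```

Call:
carry_out:
  motion: [0, 0, 0, 0, 0, 0, 0, 0, 0, 0, 0, 0, 0, 0, 0, 0, 0, 0, 0, 0, 0, 0, 0, 0, 0, 0, 0, 0, 0, 0, 0, 0, 0, 0, 0, 0]
  hand: 0
  grip_force: 45

```text
clock: 7.9
tool_pos: [0.5059, 0.058, 0.2253]
eef_rot: [0.694, 0.72, -0.0, -0.0]
contact_force: [-1.0, -0.7, 1.4]
opening: 0.156
```

```bash
python3 bar.py
```

```text
scene 0.63 [311.5, 204.8, 321.7, 215.2] [0.5019 0.0816 0.1837] [0.1406 0.1837 0.2395]
side 0.7 [312.0, 144.5, 403.2, 236.9] [0.6715 0.0403 0.1415] [0.1381 0.1415 0.1444]
wrist 0.56 [310.9, 196.8, 338.1, 341.4] [0.5056 0.0721 0.1844] [0.182  0.1844 0.1855]
[0.506  0.058  0.2252] [-1.3     0.2917  1.8425] [-0.025   0.2072  0.009 ]
```

Gripped (opening 14 mm). Next I turn clockwise, which is +rz, first by 1.05 rad.

Call:
carry_out:
  motion: [0, 0, 0, 0, 0, 0.15, 0, 0, 0, 0, 0, 0.15, 0, 0, 0, 0, 0, 0.15, 0, 0, 0, 0, 0, 0.15, 0, 0, 0, 0, 0, 0.15, 0, 0, 0, 0, 0, 0.15, 0, 0, 0, 0, 0, 0.15, 0, 0, 0, 0, 0, 0]

```text
clock: 9.2
tool_pos: [0.5055, 0.0583, 0.2251]
eef_rot: [0.961, 0.277, -0.001, 0.0]
contact_force: [-2.6, 0.7, 2.4]
opening: 0.151
```

```bash
cat > ang.py <<'E'
from h import *
np.set_printoptions(precision=4,suppress=True)
st=monitor.get_state()
r=R.from_quat(st["eef_rot"]).as_matrix(); r0=R.from_quat([.6935,.7205,0,0]).as_matrix()
print(st["clock"],"pos",st["tool_pos"],"turn",(R.from_matrix(r0.T@r)).as_rotvec(),"F",st["contact_force"],"M",st["moment"],st["opening"],"q7",st["q"][6])
E
python3 ang.py
```

```text
9.2 pos [0.5055 0.0583 0.2251] turn [ 0.0009 -0.0011  1.0475] F [-2.5998  0.7197  2.3593] M [0.0118 0.5343 0.1733] 0.15108507392222476 q7 -1.056326092549546
```

Call:
carry_out:
  motion: [0, 0, 0, 0, 0, 0.06, 0, 0, 0, 0, 0, 0.05, 0, 0, 0, 0, 0, 0.05, 0, 0, 0, 0, 0, 0.03, 0, 0, 0, 0, 0, 0.03]

```text
clock: 9.82
tool_pos: [0.5055, 0.0584, 0.2251]
eef_rot: [0.986, 0.168, -0.001, -0.0]
contact_force: [-4.1, 2.3, 3.1]
opening: 0.153
```

```bash
python3 ang.py
```

```text
9.825 pos [0.5055 0.0584 0.2251] turn [ 0.0015 -0.0006  1.2713] F [-4.1084  2.2934  3.0857] M [0.3966 0.9752 0.215 ] 0.1529615744621926 q7 -1.1979659164600756
```

Call:
carry_out:
  motion: [0, 0, 0, 0, 0, 0.02, 0, 0, 0, 0, 0, 0.02]

```text
clock: 10.07
tool_pos: [0.5055, 0.0584, 0.2251]
eef_rot: [0.989, 0.149, -0.001, -0.0]
contact_force: [-5.0, 1.4, 1.3]
opening: 0.152
```

```bash
python3 ang.py
```

```text
10.075 pos [0.5055 0.0584 0.2251] turn [ 0.0015 -0.0007  1.3107] F [-4.9999  1.4494  1.3087] M [0.3754 1.0157 0.2996] 0.15169191681561983 q7 -1.2230303831223117
```

Call:
carry_out:
  motion: [0, 0, 0, 0, 0, 0.02, 0, 0, 0, 0, 0, 0]

```text
clock: 10.32
tool_pos: [0.5055, 0.0584, 0.2251]
eef_rot: [0.99, 0.139, -0.001, -0.0]
contact_force: [-5.7, 1.6, 1.8]
opening: 0.15
```

```bash
python3 ang.py
```

```text
10.325 pos [0.5055 0.0584 0.2251] turn [ 0.0014 -0.0006  1.3304] F [-5.6866  1.5641  1.8082] M [0.4433 1.1115 0.1565] 0.1504095309597406 q7 -1.23547799736831
```

Call:
carry_out:
  motion: [0, 0, 0, 0, 0, 0.02, 0, 0, 0, 0, 0, 0]

```text
clock: 10.58
tool_pos: [0.5055, 0.0584, 0.2251]
eef_rot: [0.992, 0.129, -0.001, -0.0]
contact_force: [-5.8, 1.6, 1.9]
opening: 0.154
```

```bash
python3 ang.py; python3 - <<'E'
from h import *
ims=[]
for n in ["scene","wrist","side"]:
    st=monitor.get_state(); p=snapshot(n); ims.append(p["frame"]); Q=cloud(p,st)
    # case frame: origin from bar (0.506,0.058) = (-85,-45) mm, yaw 2.3deg
    c,s=np.cos(np.radians(2.3)),np.sin(np.radians(2.3)); d=Q-np.array([.506,.058,0])
    X=d[...,0]*c+d[...,1]*s-.085; Y=-d[...,0]*s+d[...,1]*c-.045
    for a,b in [(-.01,.01),(.02,.05),(.08,.12)]:
        m=(X>a)&(X<b)&(abs(Y)<.19)&(Q[...,2]<.175); print(n,a,m.sum(),np.nanmedian(Q[...,2][m]))
cv2.imwrite("pics/e.png",cv2.resize(np.vstack([cv2.resize(ims[0][120:340,160:460],(640,469)),ims[1]]),(480,600))[...,::-1])
E
```

```text
10.575 pos [0.5055 0.0584 0.2251] turn [ 0.0014 -0.0007  1.3502] F [-5.8267  1.6101  1.8886] M [0.3915 1.064  0.3   ] 0.1544202407846066 q7 -1.2481324714408437
scene -0.01 911 0.1605405199520833
scene 0.02 1400 0.1567896460222229
scene 0.08 1834 0.14884994978815225
wrist -0.01 27889 0.16112948598670723
wrist 0.02 26464 0.15751382377041095
wrist 0.08 0 nan
side -0.01 508 0.15975482597388402
side 0.02 683 0.1567408028401318
side 0.08 879 0.14882077127913373
  return np.nanmean(a, axis, out=out, keepdims=keepdims)
```

View pics/e.png

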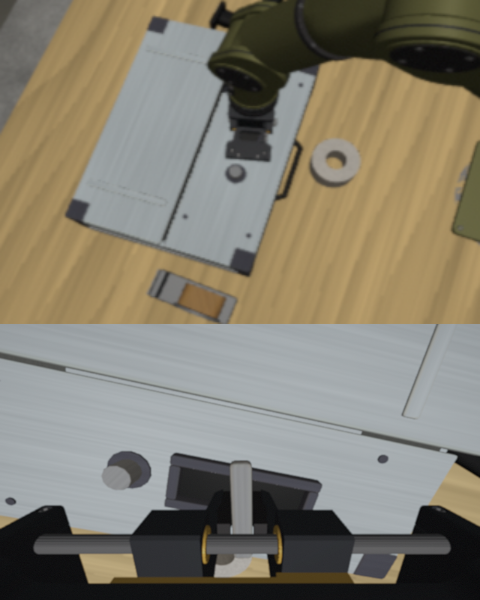

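The scene crop shows an open dark gap at the lid's front edge and the bystanders in place. In the wrist view the bar (about 240, 505) lies across the frame, in line with the fingers. The lid edge is up about 20 mm. I check the bar's true angle against the tool and average the torque.

```bash
cat > ba.py <<'E'
from h import *
np.set_printoptions(precision=3,suppress=True)
st0=monitor.get_state(); A=[];M=[]
for i in range(4):
    st=monitor.get_state(); p=snapshot("wrist"); Q=cloud(p,st).reshape(-1,3); M.append(np.r_[st["moment"],st["contact_force"]])
    f=Q[(Q[:,2]>.181)&(Q[:,2]<.190)&(np.hypot(Q[:,0]-.506,Q[:,1]-.058)<.06)]
    fr=Q[(Q[:,2]>.151)&(Q[:,2]<.157)&(np.hypot(Q[:,0]-.506,Q[:,1]-.058)<.08)]
    vb=np.linalg.svd(f[:,:2]-f[:,:2].mean(0),full_matrices=False)[2][0]
    r=cv2.minAreaRect((f[:,:2]*1000).astype(np.float32)); rf=cv2.minAreaRect((fr[:,:2]*1000).astype(np.float32))
    A.append([np.degrees(np.arctan2(vb[1],vb[0]))%180,len(f),*r[0],*r[1],r[2],*rf[1],rf[2]])
print(np.array(A)); print("M,F",np.mean(M,0),np.std(M,0))
t=R.from_quat(st["eef_rot"]).as_matrix()[:,0]; print("tool x dir deg",np.degrees(np.arctan2(t[1],t[0])))
E
python3 ba.py
```

```text
[[  16.242 3714.     508.44    54.609   77.679   42.216   34.059   93.164
   127.461   14.69 ]
 [  16.255 3703.     506.946   60.      42.286   77.426   87.113   93.073
   128.04    14.522]
 [  16.319 3704.     507.116   60.011   42.286   76.979   87.106   93.018
   128.275   14.538]
 [  16.293 3709.     508.591   54.962   77.557   42.248   34.448   93.254
   128.077   14.429]]
M,F [ 0.42   1.053  0.279 -4.723  2.065  2.089] [0.051 0.035 0.012 0.492 0.564 0.133]
tool x dir deg 14.840005898202904
```

Call:
carry_out:
  motion: [0, 0, 0, 0, 0, 0.02, 0, 0, 0, 0, 0, 0]

```text
clock: 11.18
tool_pos: [0.5055, 0.0584, 0.2251]
eef_rot: [0.993, 0.119, -0.001, -0.0]
contact_force: [-4.0, 1.5, 0.8]
opening: 0.151
```

```bash
python3 ang.py; python3 ba.py
```

```text
11.175 pos [0.5055 0.0584 0.2251] turn [ 0.0014 -0.0007  1.3697] F [-4.0147  1.4906  0.7618] M [0.4293 1.0545 0.3534] 0.15066828097979343 q7 -1.260666824870194
[[  15.423 3728.     508.465   54.911   77.367   42.299   33.801   92.583
   127.26    13.342]
 [  15.459 3733.     508.214   54.761   77.772   42.371   33.404   92.765
   127.372   13.265]
 [  15.4   3713.     508.56    54.605   77.73    42.161   33.303   93.176
   127.031   13.528]
 [  15.336 3728.     508.589   54.771   77.779   42.082   33.925   92.996
   127.374   13.53 ]]
M,F [ 0.426  1.029  0.336 -4.675  1.962  1.76 ] [0.018 0.024 0.022 0.563 0.718 0.587]
tool x dir deg 13.711505696684343
```

```bash
python3 - <<'E'
from h import *
for i in range(2):
    st=monitor.get_state(); p=snapshot("wrist"); Q=cloud(p,st).reshape(-1,3)
    r=R.from_quat(st["eef_rot"]).as_matrix(); L=(Q-st["tool_pos"])@r   # tool coords; bar runs along tool x
    f=L[(Q[:,2]>.176)&(Q[:,2]<.190)&(abs(L[:,0])>.013)&(abs(L[:,0])<.038)&(abs(L[:,1])<.018)]
    for s in (1,-1):
        g=f[f[:,0]*s>0]
        if len(g)<100: continue
        e=[]
        xs=np.arange(.014,.036,.002)*s
        for x in xs:
            h=g[abs(g[:,0]-x)<.0012,1]; e.append([h.min(),h.max(),(h.min()+h.max())/2])
        e=np.array(e); print(s,len(g),"mid slope rad",np.polyfit(xs,e[:,2],1),"edges",np.polyfit(xs,e[:,0],1)[0],np.polyfit(xs,e[:,1],1)[0],"width",(e[:,1]-e[:,0]).mean())
E
```

```text
1 1400 mid slope rad [-0.02234228  0.00131649] edges -0.030684398183999085 -0.014000168190041757 width 0.013555498447167642Traceback (most recent call last):
  File "<stdin>", line 12, in <module>
    return umr_minimum(a, axis, None, out, keepdims, initial, where)
ValueError: zero-size array to reduction operation minimum which has no identity
```

The bar lags the tool by about 0.022 rad, so the latch is at about 1.35, just into the stop. The torque is also rising (0.28 to 0.34 N m). I release and lift away.

Call:
carry_out:
  motion: [0, 0, 0, 0, 0, 0, 0, 0, 0, 0, 0, 0, 0, 0, 0, 0, 0, 0, 0, 0, 0, 0, 0, 0, 0, 0, -1, 0, 0, 0, 0, 0, -2, 0, 0, 0, 0, 0, -3, 0, 0, 0, 0, 0, -3, 0, 0, 0]
  hand: 4

```text
clock: 12.42
tool_pos: [0.5061, 0.058, 0.3167]
eef_rot: [0.993, 0.119, 0.0, 0.0]
contact_force: [1.0, 0.0, -0.3]
opening: 0.453
```

Call:
carry_out:
  motion: [0, 0, -2, 0, 0, 0, 0, 0, 0, 0, 0, 0, 0, 0, 0, 0, 0, 0, 0, 0, 0, 0, 0, 0]

```text
clock: 12.92
tool_pos: [0.5056, 0.058, 0.3343]
eef_rot: [0.993, 0.119, -0.001, 0.0]
contact_force: [0.6, 0.3, 0.7]
opening: 0.453
```

```bash
python3 - <<'E'
from h import *
np.set_printoptions(precision=4,suppress=True)
ims=[]
for n in ["scene","side","wrist"]:
    st=monitor.get_state(); p=snapshot(n); Q=cloud(p,st); ims.append(p["frame"]); F=Q.reshape(-1,3)
    f=F[(F[:,2]>.178)&(F[:,2]<.190)&(np.hypot(F[:,0]-.506,F[:,1]-.058)<.05)]
    if len(f)>20: print(n,"bar",len(f),cv2.minAreaRect((f[:,:2]*1000).astype(np.float32)),np.median(f[:,2]))
    if n!="side":
      for t in ["lid_edge","tape_gun","scanner","label_roll"]:
        for d in finder.masks_of(p,t)[:1]:
          q=Q[d["pixels"]]; q=q[~np.isnan(q[:,0])]; print(n,t,round(d["p"],2),np.median(q,0),np.percentile(q,[2,98],axis=0).ravel())
print(st["clock"],st["tool_pos"],st["contact_force"],st["moment"])
cv2.imwrite("pics/f.png",cv2.resize(np.vstack([cv2.resize(ims[0][80:340,160:460],(640,555)),ims[2]]),(400,597))[...,::-1])
E
```

```text
scene lid_edge 0.75 [0.6612 0.1353 0.1518] [ 0.5759 -0.0815  0.1387  0.7447  0.3118  0.163 ]
scene tape_gun 0.71 [0.4958 0.3782 0.0617] [0.4315 0.3532 0.0073 0.5685 0.4025 0.0935]
scene label_roll 0.63 [0.347  0.049  0.0583] [ 0.3068 -0.0003 -0.0009  0.3876  0.0908  0.0639]
side bar 110 ((508.3765869140625, 55.60106658935547), (79.09443664550781, 17.760278701782227), 15.700552940368652) 0.18269384573006092
wrist bar 1366 ((507.1348876953125, 57.33871841430664), (78.53844451904297, 14.003453254699707), 15.162357330322266) 0.18453534936534344
wrist lid_edge 0.57 [0.6227 0.0652 0.1573] [ 0.5784 -0.0944  0.1489  0.6969  0.299   0.1625]
wrist tape_gun 0.73 [0.4912 0.3907 0.086 ] [0.4471 0.3597 0.0467 0.5636 0.4059 0.0972]
wrist scanner 0.77 [ 0.5935 -0.223   0.0278] [ 0.5628 -0.3104  0.0118  0.6781 -0.1826  0.0358]
wrist label_roll 0.63 [0.3381 0.0387 0.0595] [0.3095 0.0052 0.009  0.385  0.0708 0.0612]
13.225 [0.506 0.058 0.335] [-0.0723  0.4678 -0.4356] [ 0.0794  0.1252 -0.0427]
```

View pics/f.png

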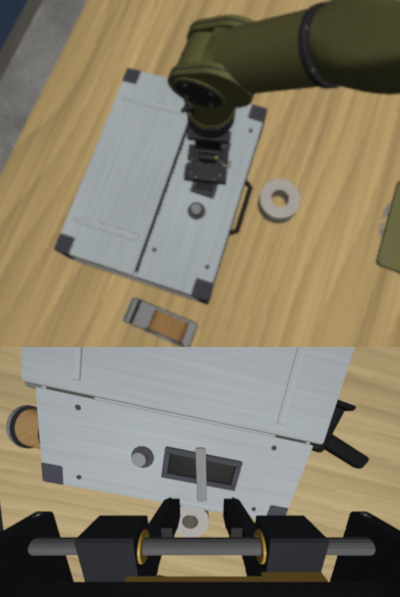

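The released bar lies at 15.2°, a turn of about 1.35 rad. It is still up (top at z 0.1845), the lid is ajar, the bystanders haven't moved and the robot is clear.

```bash
python3 -c "
from plant import workorder; print(workorder.finish_job())"
```

```text
the job is handed in; nothing more can be done
None
```

The case is unlatched and the job is handed in at about 13 s of the 54 s allowed; the hand-in gave no verdict.

- **Button:** I felt for the cap with shut fingers in steps of 1 mm or less and made contact near z 0.164. The handle popped up with at most about 6.4 N showing in the readings.
- **Handle:** I pinched the bar and turned it clockwise in ever smaller steps. I stopped when the torque rose slightly, from about 0.28 to 0.34 N m, then released and lifted straight up.
- **Last checks:** The bar is still up (top at z 0.1845) and turned about 1.35 rad, between the stop at 1.32 and the 1.46 wrench limit. The lid's front edge is up about 20 mm. The tape gun, scanner and label roll are where they were, within measuring error, and the robot touches nothing.
- **Doubtful or disagreeing readings:**
  - The torque rise was small and noisy, so the turn angle rests mainly on the camera.
  - My first fit of the gripped bar's angle was spoiled by finger points. The refit and the look after release agreed.
  - The networks missed the scanner in the last scene picture, but the wrist picture showed it in place.

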